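# Bring the culture dish out of the twin-tray warmer

### The arm

A 6-joint arm with a two-finger parallel gripper is mounted at the origin on a cart in front of the work surface, level with it; the furniture and walls round the work are solid. World frame = base frame: x ahead of the robot, y to its left, z up, the work surface at z = 0. Lengths are in m, angles in rad, forces in N, time in s.
With the tool pointing down it reaches from about 0.4 to 0.825 m from the base axis. Payload 7 kg.
Tool frame: the origin (TCP) lies between the finger pads; the fingertips stand 11 mm ahead of it and the grasp point (between the pads) lies 8 mm behind it (robot.tips_ahead is the distance from the TCP to the fingertips, in m); y points along the fingers, z is the direction in which the jaws open and shut, and the axes are right-handed (so a half turn about y gives the same grasp; the last joint's range is limited). The gripper opens to 88 mm and grips with 3 to 60 N. Pads are 19 mm wide; open, the fingers measure 130 mm over their backs; the gripper's body (78 mm by 193 mm) begins 47 mm behind the grasp point.
Start: joints at [-0.885, 0.359, 0.012, 0, -1.224, -0.288], TCP at [0.261, -0.622, 0.238] pointing down, gripper open.
Joint ranges: [-3.07, 3.07], [-1.43, 2.12], [-1.02, 1.25], [-3.03, 1.67], [-3.05, -0], [-3.03, 3.03]. Speed limits (rad/s): [2.39, 2.39, 3.01, 3.14, 3.14, 3.14].

### API

Orientations are given as a unit quaternion [w, x, y, z].
In Python, from cell import robot gives the robot as it stands. The module is installed in compiled form; this text tells all that it offers.
- The arm moves only by the tool servo_tool, never from a script. Its argument "commands" is text: rows parted by semicolons, each of 5 numbers parted by spaces: the finger opening in mm, from 0 to 87.6, then the shift along the tool's x, y, z in mm, then the turn about the tool's y in degrees. A call has 1 to 20 rows; each row shifts and turns the pose as measured when the row begins, along the tool's axes as they then stand; what a row does not reach is not made up. A row lasts 1/12 s, in which the tool goes at most 41.7 mm and 7.16 degrees, less where a joint would pass 70% of its speed; a pose out of reach is approached as far as the arm can. A call with a gripper value outside its range is refused whole. The fingers move at their own pace and stop on an object; "squeeze" is the grip in N (left out, the last holds). Time passes only in rows, so rows that do not move let the fingers close. It gives the time, the measured TCP pose, the force and the opening at its end, in the units of the state.
- robot.sense(): the state, without advancing time (a new reading comes with each control period).
- robot.read_camera(name): name is "side" or "top"; returns a dict with "pixels" (400x640x3 uint8, red, green, blue), "range_z" (400x640 float32, m along the optical axis (not along the pixel's ray), 0 where there is no reading), "intrinsics" (3x3 intrinsics, pixels), "camera_from_world" (4x4, takes a point from world to camera coordinates). Camera axes: x right, y up, looking along -z (the intrinsics and any distortion apply to the point x, -y, -z); pixel columns grow to the right and rows downward; lengths in m; the calibration is good to about 2 mm. A picture is of the moment at which its call begins.
- robot.sign_off(): hands the job in, once; it reports no verdict.
The state is a dict: "t": time; "joint_positions": joint angles; "joint_vel": joint speeds; "joint_efforts": joint torques, N m; "ee_pos": TCP position; "tcp_rot": TCP orientation; "contact_force": force on the tool from outside, world axes, zero at the start; "torque": the same for the moment, N m; "width": opening from 0.0 (shut) to 1.0 (fully open).
Only numpy, scipy, OpenCV 4.12 (cv2) and the standard library are available. Lean on these libraries where they do the work, as an engineer would, in place of code of your own. Each camera call takes 0.05 s, during which the arm holds its last target. There are 200 camera calls.

### The job

Bring the round culture dish out of the bench warmer. With a fingertip push the interlock thumb piece on top of the warmer sideways, to its end on the side of the tray that holds the dish; then hook a fingertip behind the upturned lip of that tray, draw it out to its stop and move clear. Do not pinch the thumb piece or the lip, do not touch the dish or the tube block, keep the other tray shut and disturb nothing else on the bench.

Things in the scene. Friction and masses are not known exactly. Their poses are not given: they have to be found in the camera images.
- warmer: white low box fixed on the bench, 270 wide (its y), 190 deep (its x), roof 87 mm high, rear hump 113 mm high (x +49 to +95). Origin: middle of its footprint, at the bench; front looks along its -x, to the robot; +y is the left side. Two trays slide out of the front along -x, middles at y = +67 (left) and -67 (right); clear roof windows show what is in each.
- bolt (a joint): interlock bolt that slides along the warmer's y, -0.028 to +0.028 m, positive to the warmer's left (+y); about 1.5 N friction, no spring, stays where it is left. Near 0 (as it starts) it locks both trays. Beyond +0.021 the left tray is free, beyond -0.021 the right tray; the other one is then locked.
- thumb (a point): middle of the top of the bolt's black thumb piece, an upright block 12 (along the warmer's x) by 13 (along its y) mm that stands 25 mm above the warmer's roof, on a foot 16 x 22 mm and 4 mm high. The point is 113 mm above the bench.
- tray_left (a joint): how far the left tray (warmer's +y side) is drawn out along the warmer's -x, m: 0 shut, 0.120 at its stop. About 2 N friction, no spring, stays where it is left.
- tray_right (a joint): the same for the right tray (warmer's -y side).
- lip_left (a point): top of the rear face, mid length, of the left tray's upturned lip: 90 long (warmer's y), 5 thick, its top 64 mm above the bench. Between lip and white tray front is a channel 40 mm wide (warmer's x), open above and at both ends; its floor, an aluminium ledge, is 34 mm above the bench; the tray front's top is at 77 mm. Moves with the tray.
- lip_right (a point): the same point of the right tray's lip.
- seat_left (a point): middle of the left tray's seat, a 68 mm square of low ribs on the tray floor, 30 mm above the bench. Moves with the tray.
- seat_right (a point): the same point of the right tray.
- dish: closed round culture dish, 62 across, 16 high, clear with pale filling; lies loose in the seat of one of the trays. Origin: middle of its underside.
- tube_block: aluminium tube block 60 x 60 x 28 with nine wells, some filled; lies in the seat of the other tray. Origin: middle of its underside.
- spare_dish: another dish like the first, lying on the bench: a bystander. Origin: middle of its underside.
- media_bottle: bottle with blue cap, 56 across, 101 high, standing on the bench to the right: a bystander. Origin: middle of its underside.
- carton: small carton 40 x 64 x 28 on the bench to the right: a bystander. Origin: middle of its underside.
- loose_cuvette: clear cuvette 12 x 12 x 45 standing on the bench beside the warmer's right front corner: a bystander. Origin: middle of its underside.

How it is judged:
On the way, in this order (a step that is already met when the one before it is completed fails the run):
1. the bolt stands on the side of the dish's tray (((horizontal distance between dish and seat_left below 0.03 m and value of joint bolt above 0.02 m) or (horizontal distance between dish and seat_right below 0.03 m and value of joint bolt below -0.02 m))), for 0.1 s.
2. the dish's tray is drawn out to its stop (((horizontal distance between dish and seat_left below 0.03 m and value of joint tray_left above 0.11 m) or (horizontal distance between dish and seat_right below 0.03 m and value of joint tray_right above 0.11 m))), for 0.2 s.
At the end, for the whole second after the job is handed in: The tray that holds the dish is out at its stop (at least 110 of 120 mm) and at rest, the dish lies flat in its seat (within 12 mm), the other tray is shut (within 5 mm) with the tube block in its seat (((horizontal distance between dish and seat_left below 0.03 m and value of joint tray_left above 0.11 m and value of joint tray_right below 0.005 m and horizontal distance between tube_block and seat_right below 0.012 m and horizontal distance between dish and seat_left below 0.012 m and velocity of joint tray_left below 0.01 m/s) or (horizontal distance between dish and seat_right below 0.03 m and value of joint tray_right above 0.11 m and value of joint tray_left below 0.005 m and horizontal distance between tube_block and seat_left below 0.012 m and horizontal distance between dish and seat_right below 0.012 m and velocity of joint tray_right below 0.01 m/s)) and height (world z) of each of dish, tube_block below 0.036 m and linear speed of dish below 0.02 m/s); the robot touches nothing.
It fails at once if the thumb piece or a lip is pinched: pressed with more than 2 N on two opposite sides at once ((contact force between the fingers and thumb_left above 2 N and contact force between the fingers and thumb_right above 2 N) or (contact force between the fingers and lip_left_back above 2 N and contact force between the fingers and lip_left_front above 2 N) or (contact force between the fingers and lip_right_back above 2 N and contact force between the fingers and lip_right_front above 2 N)).
It fails at once if the dish or the tube block is touched with more than 0.5 N, or lifted (contact force between the fingers and dish above 0.5 N or contact force between the fingers and tube_block above 0.5 N or height (world z) of any of dish, tube_block above 0.042 m).
It fails at once if the other tray is drawn out by more than 10 mm ((horizontal distance between dish and seat_left below 0.03 m and value of joint tray_right above 0.01 m) or (horizontal distance between dish and seat_right below 0.03 m and value of joint tray_left above 0.01 m)).
It fails at once if a bystander is moved by more than 20 mm (distance of any of spare_dish, media_bottle, carton, loose_cuvette from where it was at the start of the episode above 0.02 m).
It also fails if it takes over 45 s, if anything falls off the work surface, if the arm or the gripper's body presses on something with over 40 N, if the wrist force passes 120 N, or if a joint passes its speed limit or range.

## Working session

There is one attempt and no reset: what is moved stays moved. The work goes in short steps, Python scripts to look and compute and a tool call to move; the robot and the scene stay as the last step left them, time stands still between calls to the robot, and variables do not carry over. Pictures are saved under pics/ and viewed, about 8 in all and at most 12, crops included, and the job is handed in when it is done.

Besides the shell and the picture viewer there is one more tool, called after "Emit:" as name(argument=value, ...) on one line, values as JSON. servo_tool: Moves the arm, as the interface text tells. Its arguments: {"type":"object","properties":{"commands":{"type":"string"},"squeeze":{"type":"number"}},"required":["commands"]}

```bash
mkdir -p pics; cat > h.py <<'E'
import numpy as np, cv2
from cell import robot
def cam(n):
    c=robot.read_camera(n); np.savez(f'{n}.npz',**c); return c
def world(c,u,v,z=None):
    """pixel -> world by depth, or onto plane z"""
    K=c['intrinsics'];T=np.linalg.inv(c['camera_from_world'])
    r=np.array([(u-K[0,2])/K[0,0],-(v-K[1,2])/K[1,1],-1.])
    if z is None: return T[:3,:3]@(r*c['range_z'][int(v),int(u)])+T[:3,3]
    d=T[:3,:3]@r; return T[:3,3]+d*(z-T[2,3])/d[2]
def pix(c,p):
    K=c['intrinsics'];q=c['camera_from_world']@np.r_[p,1]
    return K[0,2]+K[0,0]*q[0]/-q[2], K[1,2]-K[1,1]*q[1]/-q[2]
E
python3 - <<'E'
from h import *
for n in('top','side'):
    c=cam(n); cv2.imwrite(f'pics/{n}0.png',c['pixels'][:,:,::-1]); print(n,np.linalg.inv(c['camera_from_world']).round(3).tolist(),c['intrinsics'].tolist())
s=robot.sense();print(s['t'],s['ee_pos'],s['tcp_rot'],s['width'],s['contact_force'])
E
```

```text
top [[-0.004, 0.999, -0.054, 0.496], [-1.0, -0.005, -0.023, -0.094], [-0.023, 0.054, 0.998, 1.486], [0.0, 0.0, 0.0, 1.0]] [[428.73868286097894, 0.0, 316.18391185978027], [0.0, 428.73868286097894, 193.8476777614941], [0.0, 0.0, 1.0]]
side [[0.998, 0.003, -0.057, 0.491], [-0.054, 0.398, -0.916, -1.509], [0.02, 0.918, 0.397, 0.71], [0.0, 0.0, 0.0, 1.0]] [[512.4728570880831, 0.0, 323.8058687629961], [0.0, 512.4728570880831, 199.73832909109214], [0.0, 0.0, 1.0]]
0.1 [ 0.26130725 -0.62193269  0.2367565 ] [ 0.69365458 -0.69269101 -0.13954092  0.13982422] 1.0010073021190442 [-1.24633651  0.74725726 -0.74151513]
```

View pics/top0.png

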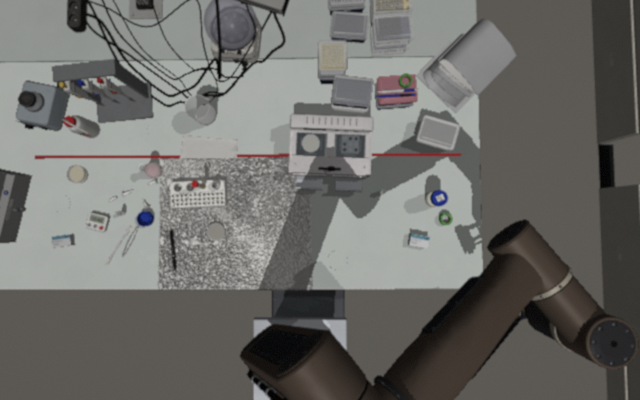

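View pics/side0.png

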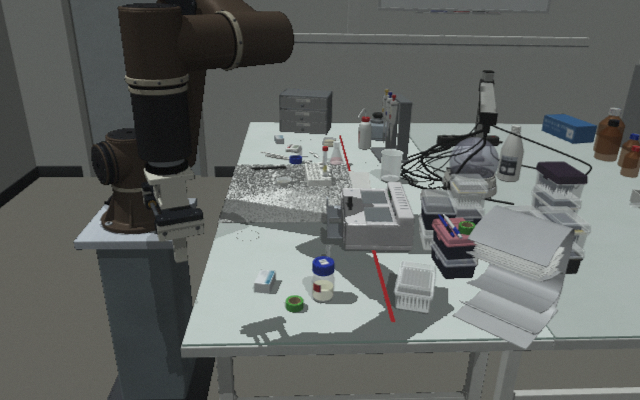

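The top view shows the warmer at columns 290–372, rows 115–178. The round dish is in the left window (311,143), the tube block in the right (350,143), and the thumb piece near (329,168). I'll zoom in next.

```bash
python3 - <<'E'
from h import *
t=np.load('top.npz');s=np.load('side.npz')
a=cv2.resize(t['pixels'][100:210,270:400],None,fx=6,fy=6,interpolation=cv2.INTER_CUBIC)[:600]
cv2.imwrite('pics/tz.png',a[:,:,::-1])
b=cv2.resize(s['pixels'][165:265,305:435],None,fx=6,fy=6,interpolation=cv2.INTER_CUBIC)
cv2.imwrite('pics/sz.png',b[:,:,::-1])
# roof points: depth-based
P=np.array([world(t,u,v) for v in range(105,205) for u in range(275,390)])
m=(P[:,2]>.08)&(P[:,2]<.093); r=P[m].astype(np.float32)
R=cv2.minAreaRect((r[:,:2]*1000).astype(np.float32));print('roof',R)
h=P[(P[:,2]>.106)&(P[:,2]<.12)];print('hump/thumb',cv2.minAreaRect((h[:,:2]*1000).astype(np.float32)))
k=h[h[:,0]<h[:,0].max()-.08];print('thumb pts',k.round(3).tolist())
for u,v in[(311,143),(350,143)]:print(world(t,u,v),world(t,u,v,.046))
E
```

```text
roof ((750.4755859375, -110.58486938476562), (270.43682861328125, 236.19789123535156), 87.06920623779297)
hump/thumb ((803.733642578125, -120.61170959472656), (225.2967071533203, 224.42013549804688), 41.55928039550781)
thumb pts [[0.778, -0.224, 0.116], [0.779, -0.237, 0.113], [0.777, -0.208, 0.107], [0.776, -0.218, 0.108], [0.776, -0.221, 0.11], [0.777, -0.228, 0.107], [0.777, -0.234, 0.106], [0.66, -0.107, 0.113], [0.66, -0.11, 0.111], [0.66, -0.117, 0.112], [0.657, -0.107, 0.11], [0.656, -0.11, 0.118], [0.656, -0.114, 0.113], [0.656, -0.117, 0.111], [0.653, -0.107, 0.115], [0.653, -0.11, 0.114], [0.653, -0.114, 0.109], [0.653, -0.117, 0.111], [0.65, -0.107, 0.114], [0.65, -0.11, 0.115], [0.65, -0.114, 0.114], [0.65, -0.117, 0.113]]
[ 0.73881227 -0.04547965  0.0888423 ] [ 0.74627231 -0.04398723  0.046     ]
[ 0.73816714 -0.17356164  0.08663378] [ 0.74521271 -0.17586784  0.046     ]
```

View pics/tz.png

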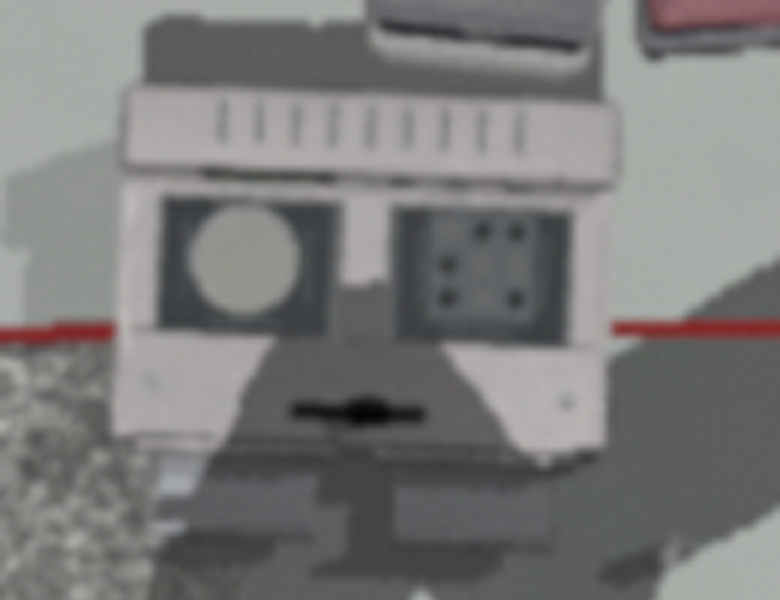

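View pics/sz.png

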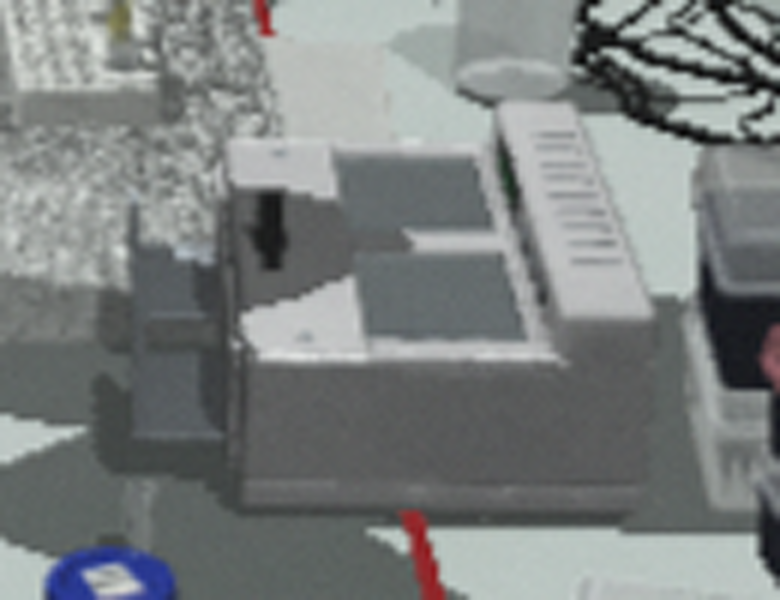

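The dish is in the left tray and the tube block (five filled wells) in the right. The thumb piece is at about (331,168) in the top view, mid-slot. In the side view the cuvette looks like a faint post near (328,250). Next I'll measure yaw, lips and thumb.

```bash
python3 - <<'E'
from h import *
from scipy.spatial.transform import Rotation as Ro
t=np.load('top.npz');s=np.load('side.npz')
f=lambda x,y,z:world(t,270+x/6-.4,100+y/6-.4,z)[:2]
ax=lambda a,b:np.degrees(np.arctan2(-(a-b)[0],(a-b)[1]))
for a,b,z in[((163,198),(572,210),.087),((160,330),(565,345),.087),((125,165),(620,185),.113),((115,437),(605,450),.087)]:
    A,B=f(*a,z),f(*b,z);print(A,B,'yaw',ax(A,B))
print('thumb',f(366,411,.113))
im=t['pixels'].astype(int).sum(2);mk=np.zeros((400,640),np.uint8);mk[158:178,312:345]=im[158:178,312:345]<60
v,u=np.nonzero(mk);print('dark',u.min(),u.max(),v.min(),v.max());
print('lip L px',f(160,495,.064),f(315,505,.064),f(160,535,.064),f(315,545,.064))
print('seat dish',f(245,260,.046),'block',f(485,265,.058))
P=np.array([world(t,uu,vv) for vv in range(172,200) for uu in range(290,366)])
q=P[(P[:,2]>.056)&(P[:,2]<.07)];
for y0 in np.arange(-.22,0,.02):
    k=P[(abs(P[:,1]-y0)<.004)];k=k[np.argsort(-k[:,0])];print(round(y0,2),[(int(a*1e3),int(b*1e3)) for a,b in k[:,[0,2]][::2]])
print('cuv base',world(s,305+140/6,165+540/6,0))
print(Ro.from_quat(np.roll(robot.sense()['tcp_rot'],-1)).as_matrix().round(3))
E
```

```text
[0.77407646 0.00142877] [ 0.76551657 -0.22273736] yaw -2.1868027507005157
[0.70107482 0.00318647] [ 0.69119699 -0.21817348] yaw -2.555036467267585
[0.78705986 0.02016934] [ 0.77383217 -0.24621058] yaw -2.842814462381616
[0.64234487 0.02792259] [ 0.63352308 -0.23932738] yaw -1.8906205571627686
thumb [ 0.65274519 -0.10911124]
dark 328 334 168 169
lip L px [0.61226534 0.00492156] [ 0.60620048 -0.08109137] [0.59001323 0.0049541 ] [ 0.58398949 -0.08098643]
seat dish [ 0.74651534 -0.0420676 ] block [ 0.74053082 -0.17661529]
-0.22 [(642, 87), (638, 87), (635, 86), (633, 73), (629, 77), (627, 31), (627, 70), (627, 36), (626, 2), (623, 0), (619, 0), (616, -2), (612, 2), (609, 2), (606, 0), (602, 0), (599, 0), (595, 1), (591, 5), (585, -1), (582, -9), (578, -3), (574, -1), (571, -2), (568, -5), (564, 0), (561, -2), (557, -1)]
-0.2 [(642, 83), (639, 83), (636, 80), (635, 87), (633, 77), (630, 72), (628, 56), (628, 63), (627, 29), (623, 37), (619, 42), (616, 36), (613, 35), (610, 35), (607, 33), (603, 35), (600, 37), (597, 29), (593, 31), (587, 67), (585, 3), (584, 65), (583, 31), (582, -6), (57
[... 2757 characters left out ...]
, 24), (621, 37), (618, 35), (615, 30), (614, 40), (611, 33), (608, 31), (607, 36), (604, 36), (601, 34), (600, 37), (595, 68), (592, 66), (591, 32), (589, 2), (586, 1), (582, 4), (578, 6), (575, 12), (572, 4), (568, 12), (565, 4), (561, 5), (558, 4)]
-0.02 [(643, 85), (641, 75), (638, 75), (637, 47), (636, 52), (635, 36), (631, 39), (628, 30), (624, 37), (622, 28), (618, 33), (615, 27), (611, 32), (608, 31), (605, 27), (604, 40), (600, 40), (595, 61), (592, 7), (592, 62), (589, 2), (585, 7), (582, 10), (578, 8), (575, 9), (571, 12), (568, 6), (565, -1), (561, 4), (558, 6)]
cuv base [ 0.58540114 -0.25983286  0.        ]
[[ 0.922 -0.001 -0.387]
 [ 0.387  0.001  0.922]
 [-0.    -1.     0.001]]
```

Emit:
servo_tool(commands="0 0 0 0 6.3;0 0 0 0 6.3;0 0 0 0 6.3;0 0 0 0 6.3;0 24 0 31 0;0 24 0 31 0;0 24 0 31 0;0 24 0 31 0;0 24 0 31 0;0 24 0 31 0;0 24 0 31 0;0 24 0 31 0;0 24 0 31 0;0 24 0 31 0;0 24 0 31 0;0 24 0 31 0;0 0 0 0 0", squeeze=10)

```text
t: 1.52
ee_pos: [0.5819, -0.2527, 0.2282]
tcp_rot: [0.711, -0.703, 0.03, -0.022]
contact_force: [-0.1, -1.9, 0.3]
width: 0.005
```

```bash
cat >> h.py <<'E'
def to(p):
    from scipy.spatial.transform import Rotation as Ro
    s=robot.sense();M=Ro.from_quat(np.roll(s['tcp_rot'],-1)).as_matrix()
    x=M[:,0];print('t',s['t'],'tcp',s['ee_pos'].round(4),'yaw',np.degrees(np.arctan2(x[1],x[0])).round(2),'F',s['contact_force'].round(1),'w',round(s['width'],3),'shift mm',((M.T@(np.array(p)-s['ee_pos']))*1e3).round(1))
E
python3 -c "from h import *;to([.653,-.158,.109])"
```

```text
t 1.5167 tcp [ 0.5819 -0.2527  0.2282] yaw -4.24 F [-0.1 -1.9  0.3] w 0.005 shift mm [ 65.3 119.5  98.4]
```

Emit:
servo_tool(commands="0 17 0 25 -1.8;0 16 0 24 0;0 16 0 24 0;0 16 0 25 0;0 0 25 0 0;0 0 25 0 0;0 0 25 0 0;0 0 20 0 0;0 0 0 0 0")

```text
t: 2.27
ee_pos: [0.6551, -0.1467, 0.1271]
tcp_rot: [0.711, -0.703, 0.017, -0.007]
contact_force: [-1.5, 0.1, -1.9]
width: 0.005
```

```bash
python3 - <<'E'
from h import *
to([.653,-.158,.109])
a=[]
for n,(r,c0) in{'top':((130,200),(290,390)),'side':((165,235),(310,410))}.items():
    c=cam(n);a.append(cv2.resize(c['pixels'][r[0]:r[1],c0+0 if 0 else c0[0]:c0[1]] if 0 else c['pixels'][r[0]:r[1],c0[0]:c0[1]],None,fx=4,fy=4,interpolation=cv2.INTER_CUBIC))
cv2.imwrite('pics/a1.png',np.hstack(a)[:,:,::-1])
E
```

```text
t 2.2667 tcp [ 0.6551 -0.1467  0.1271] yaw -1.97 F [-1.5  0.1 -1.9] w 0.005 shift mm [ -1.4  18.  -11.6]
```

View pics/a1.png

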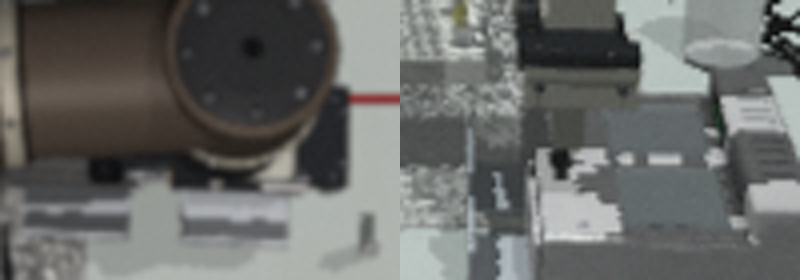

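The side half of the picture shows the finger column at about (352,200), with a black spot at (350,205) that could be a fingertip or the thumb piece. The top view is hidden by the wrist. I'll project known points to tell which.

```bash
python3 - <<'E'
from h import *
s=np.load('side.npz')
for p in[(.653,-.11,.113),(.653,-.11,.09),(.655,-.147,.116),(.655,-.168,.116),(.655,-.126,.116),(.655,-.168,.15)]:print(p,np.round(pix(s,p),1))
for v in range(192,214,2):print(v,[tuple((world(s,u,v)*1e3).astype(int)) for u in(346,350,354)],s['pixels'][v,346:355:4].sum(1))
E
```

```text
(0.653, -0.11, 0.113) [348.7 196.7]
(0.653, -0.11, 0.09) [348.4 203.8]
(0.655, -0.147, 0.116) [350.7 200.7]
(0.655, -0.168, 0.116) [351.4 203.6]
(0.655, -0.126, 0.116) [350.  197.9]
(0.655, -0.168, 0.15) [351.9 192.7]
192 [(np.int64(655), np.int64(-11), np.int64(87)), (np.int64(649), np.int64(-168), np.int64(152)), (np.int64(660), np.int64(-167), np.int64(151))] [217 228 215]
194 [(np.int64(653), np.int64(-31), np.int64(88)), (np.int64(649), np.int64(-166), np.int64(145)), (np.int64(661), np.int64(-167), np.int64(145))] [259 218 218]
196 [(np.int64(651), np.int64(-45), np.int64(87)), (np.int64(650), np.int64(-163), np.int64(138)), (np.int64(661), np.int64(-165), np.int64(138))] [198 215 216]
198 [(np.int64(650), np.int64(-62), np.int64(88)), (np.int64(650), np.int64(-165), np.int64(132)), (np.int64(662), np.int64(-158), np.int64(129))] [200 204 210]
200 [(np.int64(648), np.int64(-77), np.int64(88)), (np.int64(650), np.int64(-164), np.int64(125)), (np.int64(662), np.int64(-161), np.int64(124))] [197 215 214]
202 [(np.int64(648), np.int64(-86), np.int64(85)), (np.int64(651), np.int64(-
[... 183 characters left out ...]
(np.int64(669), np.int64(-110), np.int64(89))] [455  81 526]
206 [(np.int64(645), np.int64(-117), np.int64(86)), (np.int64(656), np.int64(-119), np.int64(86)), (np.int64(668), np.int64(-119), np.int64(86))] [474  82 502]
208 [(np.int64(643), np.int64(-136), np.int64(87)), (np.int64(655), np.int64(-133), np.int64(86)), (np.int64(667), np.int64(-133), np.int64(86))] [475  97 431]
210 [(np.int64(642), np.int64(-146), np.int64(86)), (np.int64(654), np.int64(-148), np.int64(86)), (np.int64(666), np.int64(-141), np.int64(83))] [486 432 297]
212 [(np.int64(640), np.int64(-164), np.int64(88)), (np.int64(652), np.int64(-162), np.int64(87)), (np.int64(664), np.int64(-162), np.int64(86))] [484 485 368]
```

The spot is the thumb's slot and foot below the finger. The fingertip measures (0.656, −0.165 near face, 0.117), which agrees with the pose. I'll back off a little, go down, then push.

Emit:
servo_tool(commands="0 -1 0 -6 -0.4;0 0 9 0 0;0 0 9 0 0;0 0 0 0 0;0 0 0 8 0;0 0 0 5 0;0 0 0 5 0;0 0 0 5 0;0 0 0 0 0")

```text
t: 3.12
ee_pos: [0.6596, -0.13, 0.1193]
tcp_rot: [0.711, -0.703, 0.009, -0.01]
contact_force: [-0.3, -1.1, -1.2]
width: 0.004
```

```bash
python3 -c "from h import *;to([.654,-.105,.109])"
```

```text
t 3.1167 tcp [ 0.6596 -0.13    0.1193] yaw -1.55 F [-0.3 -1.1 -1.2] w 0.004 shift mm [-6.3 10.5 24.7]
```

Emit:
servo_tool(commands="0 -3 0 -10 -0.4;0 -3 0 -4 0;0 0 6 0 0;0 0 5 0 0;0 0 3 0 0;0 0 0 0 0")

```text
t: 3.62
ee_pos: [0.6528, -0.1445, 0.1043]
tcp_rot: [0.711, -0.703, 0.006, -0.008]
contact_force: [0.2, 0.1, -1.0]
width: 0.01
```

```bash
python3 -c "from h import *;to([.654,-.105,.109])"
```

```text
t 3.6167 tcp [ 0.6528 -0.1445  0.1043] yaw -1.07 F [ 0.2  0.1 -1. ] w 0.01 shift mm [ 0.5 -4.2 39.5]
```

Emit:
servo_tool(commands="0 0 -4 0 1;0 0 0 5 0.4;0 0 0 6 0;0 0 0 6 0;0 0 0 6 0;0 0 0 5 0;0 0 0 0 0")

```text
t: 4.2
ee_pos: [0.654, -0.114, 0.1084]
tcp_rot: [0.71, -0.704, 0.016, -0.017]
contact_force: [-0.0, -2.2, -1.4]
width: 0.004
```

```bash
python3 -c "from h import *;to([.654,-.105,.106])"
```

```text
t 4.2 tcp [ 0.654  -0.114   0.1084] yaw -2.66 F [-0.  -2.2 -1.4] w 0.004 shift mm [-0.4  2.5  9. ]
```

Contact is made (about −2 N in y). I'll continue toward the stop.

Emit:
servo_tool(commands="0 0 0 4 0;0 0 0 4 0;0 0 0 3 0;0 0 0 0 0")

```text
t: 4.53
ee_pos: [0.6546, -0.1015, 0.1085]
tcp_rot: [0.71, -0.704, 0.016, -0.016]
contact_force: [0.6, -0.9, -0.3]
width: 0.007
```

Emit:
servo_tool(commands="0 0 0 3 0;0 0 0 3 0;0 0 0 2 0;0 0 0 0 0")

```text
t: 4.87
ee_pos: [0.6546, -0.0989, 0.1086]
tcp_rot: [0.708, -0.706, 0.017, -0.016]
contact_force: [0.0, 0.3, 0.2]
width: 0.003
```

Emit:
servo_tool(commands="0 0 0 4 0;0 0 0 4 0")

```text
t: 5.03
ee_pos: [0.6543, -0.0975, 0.1088]
tcp_rot: [-0.705, 0.709, -0.018, 0.016]
contact_force: [4.1, -29.0, -6.4]
width: -0.001
```

Emit:
servo_tool(commands="0 0 0 5 0;0 0 0 5 0")

```text
t: 5.2
ee_pos: [0.6544, -0.0974, 0.109]
tcp_rot: [-0.7, 0.713, -0.019, 0.016]
contact_force: [3.5, -26.7, -4.5]
width: 0.005
```

Hard stop reached (29 N). I'll back off, lift, move ahead of the left tray and check the bolt.

Emit:
servo_tool(commands="0 0 0 -10 0;0 0 0 -8 0;0 0 -20 0 0;0 0 -25 0 0;0 0 -25 0 0;0 -25 -10 0 0;0 -30 0 0 0;0 -30 0 0 0;0 -30 0 10 0;0 -30 0 20 0;0 -20 0 20 0;0 0 0 20 0;0 0 0 0 0")

```text
t: 6.28
ee_pos: [0.486, -0.0318, 0.1928]
tcp_rot: [-0.704, 0.709, -0.02, 0.019]
contact_force: [1.4, 0.5, 0.0]
width: 0.002
```

```bash
python3 - <<'E'
from h import *
to([.612,-.040,.061])
a=[]
for n,(r,q) in{'top':((130,210),(285,385)),'side':((165,245),(310,410))}.items():
    c=cam(n);a.append(cv2.resize(c['pixels'][r[0]:r[1],q[0]:q[1]],None,fx=4,fy=4,interpolation=cv2.INTER_CUBIC))
    print(n,np.round(pix(c,(.653,-.11,.113)),1),np.round(pix(c,(.654,-.082,.113)),1))
cv2.imwrite('pics/a2.png',np.hstack(a)[:,:,::-1])
E
```

```text
t 6.2833 tcp [ 0.486  -0.0318  0.1928] yaw -3.13 F [1.4 0.5 0. ] w 0.002 shift mm [126.4 131.7  -0.4]
top [330.9 168. ] [322.2 167.8]
side [348.7 196.7] [348.2 193.1]
```

View pics/a2.png

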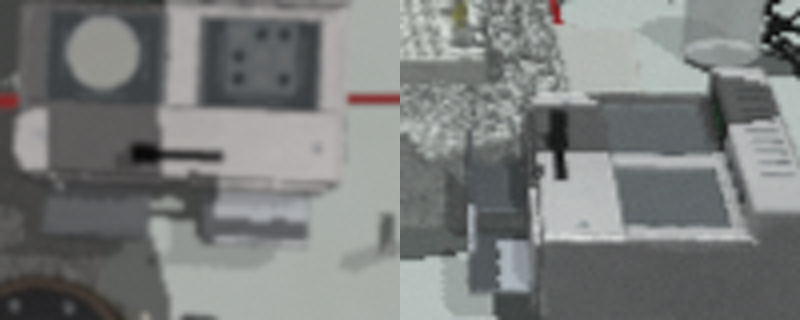

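The bolt is confirmed on the left: the thumb is at (321,168), against a predicted (322,168). Dish and block are unmoved and both trays shut. Now over the left channel.

Emit:
servo_tool(commands="0 30 0 0 -0.7;0 30 0 0 0;0 30 10 0 0;0 20 15 0 0;0 8 15 0 0;0 2 5 0 0;0 0 0 0 0")

```text
t: 6.97
ee_pos: [0.6143, -0.0416, 0.146]
tcp_rot: [-0.706, 0.708, -0.014, 0.015]
contact_force: [-1.0, -0.2, 0.4]
width: 0.005
```

```bash
python3 -c "from h import *;to([.611,-.040,.063])"
```

```text
t 6.9667 tcp [ 0.6143 -0.0416  0.146 ] yaw -2.42 F [-1.  -0.2  0.4] w 0.005 shift mm [-3.4 83.   1.8]
```

Emit:
servo_tool(commands="0 -3 20 2 0;0 0 20 0 0;0 0 17 0 0;0 0 12 0 0;0 0 5 0 0;0 0 0 0 0")

```text
t: 7.47
ee_pos: [0.6105, -0.0416, 0.0731]
tcp_rot: [-0.706, 0.708, -0.014, 0.017]
contact_force: [0.1, -0.7, -0.3]
width: 0.007
```

```bash
python3 - <<'E'
from h import *
to([.611,-.040,.063])
c=cam('side');cv2.imwrite('pics/a3.png',cv2.resize(c['pixels'][150:240,290:390],None,fx=6,fy=6,interpolation=cv2.INTER_CUBIC)[:,:,::-1])
E
```

```text
t 7.4667 tcp [ 0.6105 -0.0416  0.0731] yaw -2.53 F [ 0.1 -0.7 -0.3] w 0.007 shift mm [ 0.3 10.1  1.7]
```

View pics/a3.png

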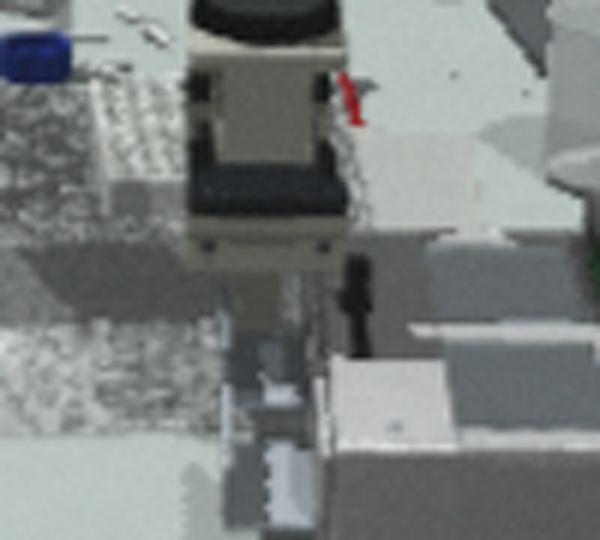

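The finger stands in the left channel, crop columns 235–280, between the lip (225) and the tray front (320). The body clears the thumb piece at (357,290). I'll lower 10 mm and draw.

Emit:
servo_tool(commands="0 0 6 0 0;0 0 4 0 0;0 0 0 0 0;0 -4 0 0 0;0 -4 0 0 0;0 -5 0 0 0;0 -5 0 0 0;0 -6 0 0 0;0 -6 0 0 0;0 -6 0 0 0")

```text
t: 8.35
ee_pos: [0.5767, -0.0394, 0.0679]
tcp_rot: [-0.707, 0.707, -0.01, 0.021]
contact_force: [2.3, -0.7, -1.4]
width: 0.004
```

```bash
python3 -c "from h import *;to([.486,-.035,.063])"
```

```text
t 8.35 tcp [ 0.5767 -0.0394  0.0679] yaw -2.47 F [ 2.3 -0.7 -1.4] w 0.004 shift mm [-90.9   3.4   0.4]
```

Emit:
servo_tool(commands="0 -6 1.5 0 0;0 -6 1.5 0 0;0 -6 1.5 0 0;0 -6 1 0 0;0 -6 0.5 0 0;0 -6 0.5 0 0;0 -6 0 0 0;0 -6 0 0 0")

```text
t: 9.02
ee_pos: [0.5256, -0.0366, 0.0619]
tcp_rot: [-0.707, 0.707, -0.007, 0.022]
contact_force: [1.9, 0.1, 2.0]
width: 0.005
```

```bash
python3 -c "from h import *;to([.486,-.035,.063])"
```

```text
t 9.0167 tcp [ 0.5256 -0.0366  0.0619] yaw -2.4 F [1.9 0.1 2. ] w 0.005 shift mm [-39.6  -2.   -0.1]
```

Emit:
servo_tool(commands="0 -6 0 0 0;0 -6 0 0 0;0 -6 0 0 0;0 -5 0 0 0;0 -4 0 0 0;0 -4 0 0 0;0 -3 0 0 0;0 -3 0 0 0")

```text
t: 9.68
ee_pos: [0.4874, -0.0343, 0.0619]
tcp_rot: [0.707, -0.707, 0.004, -0.024]
contact_force: [21.4, -9.6, -13.3]
width: 0.007
```

Emit:
servo_tool(commands="0 -3 0 0 0;0 -3 0 0 0;0 -3 0 0 0")

```text
t: 9.93
ee_pos: [0.4875, -0.0331, 0.0634]
tcp_rot: [0.708, -0.706, -0.003, -0.029]
contact_force: [13.5, -5.6, -7.1]
width: 0.006
```

Emit:
servo_tool(commands="0 -3 0 0 0;0 -3 0 0 0;0 -3 0 0 0")

```text
t: 10.18
ee_pos: [0.4875, -0.0319, 0.0646]
tcp_rot: [0.708, -0.705, -0.01, -0.034]
contact_force: [13.4, -6.1, -7.4]
width: 0.006
```

At the stop (21 N). I'll ease off the lip, lift and move clear to the right.

Emit:
servo_tool(commands="0 5 0 0 0;0 5 0 0 0;0 0 -15 0 0;0 0 -25 0 0;0 0 -30 0 0;0 0 -30 0 0;0 0 -30 0 0;0 0 -20 -20 0;0 0 0 -35 0;0 0 0 -35 0;0 0 0 -35 0;0 0 0 -35 0;0 0 0 -35 0;0 0 0 -35 0;0 0 0 -35 0;0 0 0 0 0")

```text
t: 11.52
ee_pos: [0.4669, -0.3087, 0.215]
tcp_rot: [0.708, -0.706, 0.001, -0.02]
contact_force: [0.9, 1.1, -0.2]
width: 0.003
```

```bash
python3 - <<'E'
from h import *
to([.4,-.3,.2])
a=[]
for n,(r,q) in{'top':((120,220),(285,385)),'side':((165,265),(290,390))}.items():
    c=cam(n);a.append(cv2.resize(c['pixels'][r[0]:r[1],q[0]:q[1]],None,fx=4,fy=4,interpolation=cv2.INTER_CUBIC))
cv2.imwrite('pics/a4.png',np.hstack(a)[:,:,::-1])
E
```

```text
t 11.5167 tcp [ 0.4669 -0.3087  0.215 ] yaw -1.71 F [ 0.9  1.1 -0.2] w 0.003 shift mm [-67.5  13.2   6.7]
```

View pics/a4.png

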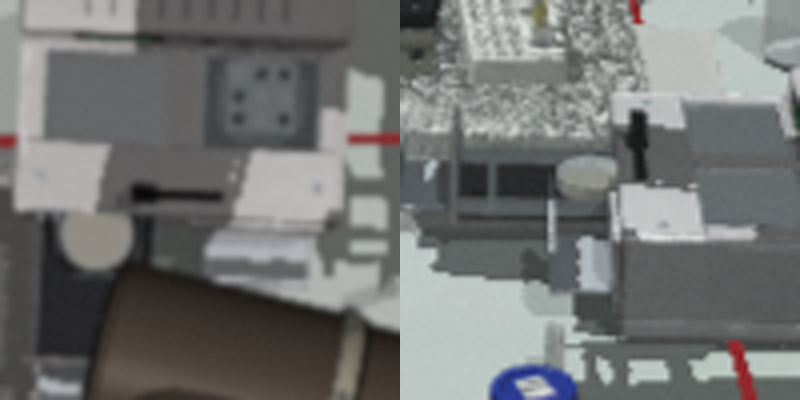

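The left tray is out with the dish in it at top pixel (309,180). The right tray is shut, the block is in place, and the cuvette still stands at side (328,250). I'll check the travel in numbers.

```bash
python3 - <<'E'
from h import *
t=np.load('top.npz')
a=np.array([.7465,-.0421]);b=world(t,285+96/4-.4,120+239/4-.4,.046)[:2];print('dish',b,np.linalg.norm(a-b))
# lip: high points (z~.064) ahead of the tray
P=np.array([world(t,u,v) for v in range(195,225) for u in range(290,306)]);k=P[(P[:,2]>.055)&(P[:,2]<.072)]
print('lip',k.round(3)[:12].tolist())
E
```

```text
dish [ 0.62279789 -0.03547985] 0.12387912725269719
lip [[0.523, 0.019, 0.071], [0.522, -0.018, 0.072], [0.476, 0.013, 0.065], [0.476, 0.01, 0.059], [0.476, 0.006, 0.065], [0.476, 0.003, 0.063], [0.476, -0.001, 0.064], [0.476, -0.004, 0.066], [0.476, -0.007, 0.067], [0.476, -0.011, 0.069], [0.476, -0.014, 0.065], [0.476, -0.018, 0.07]]
```

```bash
python3 -c "from h import *;to([.4,-.3,.2]);print(robot.sign_off())"
```

```text
t 11.6167 tcp [ 0.4668 -0.3056  0.2149] yaw -1.71 F [-0.9  0.4  0.2] w 0.009 shift mm [-67.4  13.    3.5]
the job is handed in; nothing more can be done
None
```

The dish was in the left tray, and that tray is now drawn out to its stop with the dish in it. I handed the job in at 11.6 s; the hand-in reports no verdict.

- **Bolt:** I pushed the thumb piece to its left end with closed fingers and felt a hard stop at about 29 N. The image afterwards put it within 1 pixel of the full 28 mm position.
- **Tray:** I hooked the left lip from behind and drew it out until it stopped at about 21 N. Depth readings put the lip's travel at about 119 mm of 120.
- **Dish:** it moved about 124 mm in the images, 4–5 mm more than the lip. That is about the size of the measuring error and the play in the seat, and inside the 12 mm limit.
- **Rest of the scene:** in the last pictures the right tray was shut with the tube block in its seat, and the cuvette was still standing. I did not measure the bystanders again. The spare dish and carton were outside the final crops, and of the bottle only the cap showed.
- **Arm:** it was clear of everything, with the force reading within noise (about 1 N).

The only mismatch was that short moves often missed their commanded distance, so I corrected height and yaw before pushing and drawing.

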